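# Present a specimen vial to the code reader

## Task

Wake the code reader by squeezing its orange trigger fully home against the grip and letting it spring right back; then draw the yellow-capped vial up out of the rack, tilt it over and hold it in the air with its base squarely facing the reader's window, centred on it and about 6 cm away, so that the code on the base can be read. Finish while still holding the vial there, steady and clear of the reader; leave the other vials and everything else on the bench where they are.

Things in the scene. Friction and masses are not known exactly. Their poses are not given: they have to be found in the camera images.
- trigger (a joint): orange trigger of the code reader, on a vertical hinge: 0 = sprung out, at rest; 0.28 rad = squeezed home against the grip; it springs back by itself. Fully home takes about 6 N at 47 mm from the hinge
- squeeze_point (a point): fixed point on the reader, 60 mm above the bench: the middle of grip plus squeezed trigger. Axes: z up, -x towards the robot (trigger side), y along the level black grip. The grip is 30 mm thick and 28 mm high; its back face lies 22 mm from here to +x. Grip clear for 40 mm to -y, 25 mm to +y, open above and below (stand plate 12 mm high)
- trigger_face (a point): point on the outer face of the orange trigger blade (58 mm long, 9 mm thick, 24 mm high) beside the squeeze point, moving with it: 34 mm to -x of the squeeze point at rest (56 mm over grip and trigger), 22 mm when squeezed home (44 mm over both). Vertical hinge 45 mm to +y; free end 13 mm to -y, 38 mm to -x at rest
- window (a point): centre of the dark red window (44 x 34 mm) in the white head of the code reader, 122 mm above the bench: z points straight out of the window, up and leaning 35 degrees from vertical towards the robot's side; y is level. The head (58 mm wide, 90 mm long) lies behind the window; the reader's grip and trigger stick out from it to its -y
- sample_mid (a point): the vial to read: clear glass, yellow cap, 22 mm across (cap 23 mm), 80 mm tall, about 35 g: the point half-way up its axis (40 mm from either end); z runs along the vial towards its cap. It stands upright in the rack with its base 12 mm above the bench, and 42 mm of it show above the rack's top: the upper 18 mm are the cap. Any grasp direction round it is free
- sample_base (a point): centre of the underside of the yellow-capped vial, where its code is; z runs along the vial towards its cap
- rack: fixed plywood rack 64 x 180 mm, 50 mm high, origin at the centre of its underside; one row of three upright holes (25 mm wide, 38 mm deep) along its y axis, 62 mm apart, holding the yellow-capped vial and two black-capped ones in any order
- vial1_mid (a point): a black-capped vial standing in the rack, same shape as the yellow-capped one (22 mm across, 80 mm tall): the point half-way up its axis; to be left in place
- vial2_mid (a point): a black-capped vial standing in the rack, same shape as the yellow-capped one (22 mm across, 80 mm tall): the point half-way up its axis; to be left in place
- jar: bystander: dark jar with an orange band and aluminium lid, 86 mm across, 133 mm high; origin at the centre of its underside
- dish: bystander: empty glass dish, 90 mm across, 14 mm high; origin at the centre of its underside
- tray: bystander: white open tray with some vials, 200 x 130 mm, 70 mm high over the vial caps; origin at the centre of its underside
- reader: the whole code reader on its stand, fixed; origin under the stand, at bench height, below the head; plate 150 x 180 mm, grip along -y, front to -x; axes as at the squeeze point

How it is judged:
By the outcome, as a careful person would: the job done as asked, in the order asked, and still so for the second after the job is handed in, while the arm keeps its last pose, push and grip.
It also fails if it takes over 56 s, if anything falls off the work surface, if the arm or the gripper's body presses on something with over 40 N, if the wrist force passes 120 N, or if a joint passes its speed limit or range.

## Robot

A 7-joint arm with a two-finger parallel gripper is mounted at the origin on the work surface. World frame = base frame: x ahead of the robot, y to its left, z up, the work surface at z = 0. Lengths are in m, angles in rad, forces in N, time in s.
With the tool pointing down it reaches from about 0.425 to 0.925 m from the base axis. Payload 6.8 kg.
Tool frame: the origin (TCP) lies between the finger pads; the fingertips stand 11 mm ahead of it and the grasp point (between the pads) lies 8 mm behind it; z points along the fingers, y is the line along which they close (so a half turn about z gives the same grasp; the last joint's range is limited). The gripper opens to 85 mm and grips with 20 to 120 N. Pads are 22 mm wide; open, the fingers measure 114 mm over their backs; the gripper's body (76 mm by 85 mm) begins 54 mm behind the grasp point. The pads swing forward as they close: fully open they stand 13 mm farther back than shut.
Start: joints at [1.168, 0.477, 0.022, 1.555, -0.011, 1.109, -0.083], TCP at [0.196, -0.646, 0.207] pointing down, gripper open.
Joint ranges: [-2.96, 2.96], [-0.34, 2.1], [-1.41, 1.46], [0.24, 2.44], [-1.37, 4.51], [0.17, 1.92], [-2.96, 2.96]. Speed limits (rad/s): [2.39, 2.39, 3.14, 3.14, 3.14, 3.14, 3.14].

## Interface

Orientations are given as a rotation vector (axis times angle).
In Python, from bench import r gives the robot as it stands.
- The arm moves only by the tool send_rows, never from a script. Its argument "deltas" is a list of rows, each an object of numbers: "dx", "dy", "dz": the shift along the world's x, y, z in mm; "rx", "ry", "rz": the turn, a rotation vector about the world's x, y, z in degrees. A call has 1 to 5 rows; each row is the pose to reach, as a shift and turn from the pose commanded when the call began; what a row does not reach only later rows make up. A row lasts 1/12 s, in which the tool goes at most 41.7 mm and 7.16 degrees, less where a joint would pass 70% of its speed; a pose out of reach is approached as far as the arm can. A call with a gripper value outside its range is refused whole. "jaw" is the finger opening in mm, from 0 to 85.4, set as the call begins (left out, the last holds). The fingers move at their own pace and stop on an object; "newtons" is the grip in N (left out, the last holds). Time passes only in rows, so rows that repeat a pose let the fingers close. It gives the time, the measured TCP pose, the force, the opening and the grip force at its end, in the units of the state.
- r.get_obs(): the state, without advancing time (a new reading comes with each control period).
- r.grab_frame(name): name is "side" or "top" or "wrist"; returns a dict with "frame" (420x560x3 uint8, blue, green, red), "z_map" (420x560 float32, m along the optical axis (not along the pixel's ray), 0 where there is no reading), "vertical_fov" (degrees; the focal length in pixels is half the picture's height over the tangent of half this angle, whatever the lens; pixels are square), "cx", "cy" (the principal point, pixels), "distortion" ([k1, k2, p1, p2, k3] as OpenCV has them; the pictures are not rectified), "xyz" and "orientation" of the camera in the world. Camera axes: x right, y down, z forward; pixel columns grow to the right and rows downward; lengths in m; the calibration is good to about 2 mm. A picture is of the moment at which its call begins.
- r.hand_in(): hands the job in; it is judged then, once.
The state is a dict: "clock": time; "joints": joint angles; "qvel": joint speeds; "tau": joint torques, N m; "tcp_pos": TCP position; "orientation": TCP orientation; "contact_force": force on the tool from outside, world axes, zero at the start; "moment": the same for the moment, N m; "grip_width": finger opening in m; "gripper_force": force on a finger pad.
Only numpy, scipy, OpenCV 4.12 (cv2) and the standard library are available. Lean on these libraries where they do the work, as an engineer would, in place of code of your own. Each camera call takes 0.05 s, during which the arm holds its last target. There are 200 camera calls.

## Working session

There is one attempt and no reset: what is moved stays moved. The work goes in short steps, Python scripts to look and compute and a tool call to move; the robot and the scene stay as the last step left them, time stands still between calls to the robot, and variables do not carry over. Pictures are saved under pics/ and viewed, at most 10 in all, crops included, and the job is handed in when it is done.

Besides the shell and the picture viewer there is one more tool, called after "Call:" as name(argument=value, ...), one argument or row to a line, values as JSON. send_rows: Moves the arm, as the interface text tells. Its arguments: {"type":"object","properties":{"deltas":{"type":"array","items":{"type":"object","properties":{"dx":{"type":"number"},"dy":{"type":"number"},"dz":{"type":"number"},"rx":{"type":"number"},"ry":{"type":"number"},"rz":{"type":"number"}}}},"jaw":{"type":"number"},"newtons":{"type":"number"}},"required":["deltas"]}

```bash
mkdir -p pics; ls; cat > h.py <<'E'
import numpy as np, cv2
from bench import r
from scipy.spatial.transform import Rotation as R
def grab(n):
    f=r.grab_frame(n); h,w=f["frame"].shape[:2]
    fl=h/2/np.tan(np.radians(f["vertical_fov"])/2)
    f["K"]=np.array([[fl,0,f["cx"]],[0,fl,f["cy"]],[0,0,1]]); f["D"]=np.array(f["distortion"],float)
    o=np.array(f["orientation"],float); f["R"]=R.from_rotvec(o).as_matrix() if o.size==3 else o
    vv,uu=np.mgrid[:h,:w]
    p=cv2.undistortPoints(np.stack([uu,vv],-1).reshape(-1,1,2).astype(np.float64),f["K"],f["D"]).reshape(h,w,2)
    z=f["z_map"].astype(float); P=np.dstack([p*z[...,None],z])@f["R"].T+np.array(f["xyz"])
    P[z==0]=np.nan; f["P"]=P; return f
E
python3 - <<'E'
from h import *
for n in ("top","side"):
    f=grab(n); cv2.imwrite(f"pics/{n}0.png",f["frame"]); np.save(f"/tmp/{n}P.npy",f["P"]); print(n,f["xyz"],f["orientation"],f["vertical_fov"])
print(r.get_obs())
E
```

```text
pics
top [0.27903765 0.02997012 1.37957542] [-2.10502368  2.16184878 -0.16083523] 51.951044818916316
side [0.17178296 1.24279152 1.11393846] [-0.34664046  2.7119593  -1.28525976] 44.13722943042458
{'clock': 0.1, 'joints': array([ 1.16785986,  0.47772399,  0.02233036,  1.55633705, -0.01149388,
        1.10929974, -0.083102  ]), 'qvel': array([ 0.00080916, -0.00195441, -0.00067312, -0.00249199, -0.00121269,
       -0.0009302 , -0.00020608]), 'tau': array([ 4.88167541e-03, -5.97755349e+01,  1.61351714e+00, -2.81954759e+01,
        1.27769104e-02,  5.07928751e-03,  3.22895801e-05]), 'tcp_pos': array([ 0.1959717 , -0.64533271,  0.2059249 ]), 'orientation': array([-3.10592711e+00, -4.61266741e-01,  5.62208602e-04]), 'contact_force': array([-0.60019203, -0.08041243, -0.31594563]), 'moment': array([ 0.013869  ,  0.00302638, -0.03481644]), 'gripper_force': 0.0, 'grip_width': 0.08524256013475771}
```

View pics/top0.png

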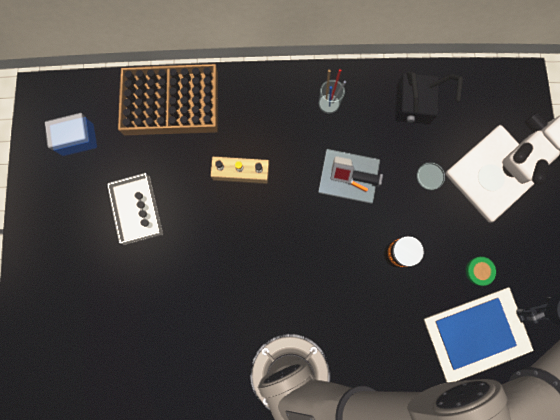

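View pics/side0.png

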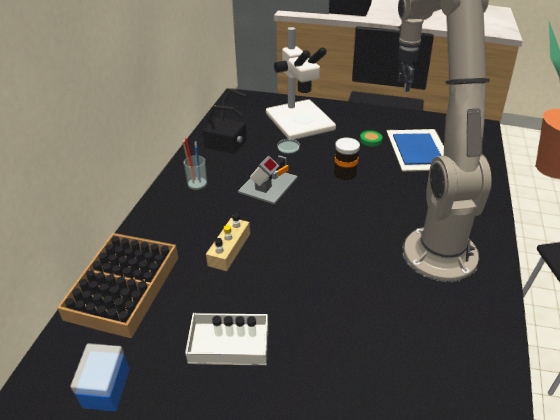

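The top view shows the reader at about (350,175) with its grip to the right and the orange trigger on the robot's side. The yellow vial is at (239,166), in the middle of the rack. The side view agrees.

```bash
cat > m.py <<'E'
from h import *
def stat(P,m,name,zr=(0,.3)):
    q=P[m]; q=q[np.isfinite(q).all(1)]; q=q[(q[:,2]>zr[0])&(q[:,2]<zr[1])]
    print(name,len(q),q.mean(0).round(4) if len(q) else '', q.min(0).round(3) if len(q) else '', q.max(0).round(3) if len(q) else ''); return q
def rect(q,name):
    c,s,a=cv2.minAreaRect((q[:,:2]*1000).astype(np.float32)); print(name,np.round(c,1),np.round(s,1),round(a,1))
E
python3 - <<'E'
from m import *
for n,box in (("top",((140,320),(210,385))),("side",((140,235),(205,300)))):
    f=cv2.imread(f"pics/{n}0.png"); P=np.load(f"/tmp/{n}P.npy")
    hsv=cv2.cvtColor(f,cv2.COLOR_BGR2HSV).astype(int); H,S,V=[hsv[...,i] for i in range(3)]
    b=np.zeros(f.shape[:2],bool); b[box[0][0]:box[1][0],box[0][1]:box[1][1]]=1
    q=stat(P,b&(P[...,2]>.006)&(P[...,2]<.018)&(V>60),n+" plate"); rect(q,"plate")
    q=stat(P,b&(H>5)&(H<20)&(S>150)&(V>120),n+" trigger",(.03,.1)); rect(q,"trig")
    q=stat(P,b&((H<6)|(H>172))&(S>120)&(V>40),n+" window",(.06,.2)); rect(q,"win")
    if len(q)>8:
        c=q.mean(0);w=np.linalg.svd(q-c)[2][2]; print("normal",w*np.sign(w[2]))
    q=stat(P,b&(V<75)&(S<120),n+" grip",(.05,.1)); rect(q,"grip")
    y=np.zeros_like(b); y[130:280,200:275]=1
    q=stat(P,y&(H>22)&(H<33)&(S>180)&(V>120),n+" yellow",(.07,.15))
    q=stat(P,y&(P[...,2]>.04)&(P[...,2]<.056),n+" rack");rect(q,"rack")
    q=stat(P,y&(P[...,2]>.086)&(P[...,2]<.11),n+" caps");print(np.round(q[:,1]*1000)[::3])
    cv2.imwrite(f"pics/{n}c.png",cv2.resize(f[box[0][0]:box[1][0],box[0][1]:box[1][1]],None,fx=6,fy=6,interpolation=cv2.INTER_CUBIC))
a=cv2.imread("pics/topc.png");b=cv2.imread("pics/sidec.png")
h=max(a.shape[0],b.shape[0]);o=np.zeros((h,a.shape[1]+b.shape[1],3),np.uint8);o[:a.shape[0],:a.shape[1]]=a;o[:b.shape[0],a.shape[1]:]=b
cv2.imwrite("pics/c.png",o);print(o.shape)
E
```

```text
top plate 1417 [ 0.6185 -0.2077  0.0107] [ 0.533 -0.312  0.006] [ 0.716 -0.115  0.018]
plate [ 624.3 -212.9] [180.8 151. ] 76.4
top trigger 51 [ 0.5741 -0.233   0.0673] [ 0.561 -0.256  0.054] [ 0.587 -0.21   0.076]
trig [ 575.  -233.7] [50.   7.1] 62.9
top window 137 [ 0.6022 -0.1712  0.1203] [ 0.586 -0.193  0.109] [ 0.618 -0.149  0.133]
win [ 602.  -171.2] [41.5 26.4] 77.3
normal [-0.56010572  0.1316783   0.817889  ]
top grip 254 [ 0.6011 -0.2543  0.0702] [ 0.578 -0.297  0.052] [ 0.622 -0.21   0.078]
grip [ 603.9 -256.8] [90.5 31.3] 75.9
top yellow 29 [0.6476 0.1422 0.0904] [0.639 0.133 0.081] [0.656 0.149 0.096]
top rack 936 [0.6473 0.1422 0.0483] [0.609 0.05  0.04 ] [0.692 0.234 0.056]
rack [649.4 143.3] [181.2  66.8] 84.3
top caps 124 [0.6492 0.1431 0.0908] [0.633 0.071 0.086] [0.665 0.214 0.098]
[211. 201. 210. 202. 145. 136. 207. 198. 149. 139.  81. 211. 201. 151.
 143.  87.  77. 210. 201. 152. 143. 134.  84.  74. 208. 199. 149. 136.
  87.  78. 208. 152. 143. 133.  84.  75. 146. 137.  84.  75.  81.  84.]
side plate 851 [ 0.6088 -0.2192  0.0114] [ 0.531 -0.53   0.006] [ 0.713 -0
[... 696 characters left out ...]
0.085   0.0933] [ 0.582 -0.424  0.086] [0.935 0.218 0.11 ]
[-396. -410. -414. -410. -424. -391. -396. -402. -411. -411. -393. -387.
 -402. -400. -407. -388. -392. -395. -387. -380. -195. -188. -192. -194.
 -178. -172. -152. -141. -154. -138. -140. -136. -164. -155. -148. -160.
 -151. -143. -145. -163. -157. -148. -149. -154. -144. -151. -152. -154.
 -146. -144. -145. -152. -153. -151. -144. -140. -134. -149. -150. -149.
 -143. -148. -150.   77.   73.   82.   78.   87.   81.   83.   86.   79.
   91.   91.   92.   92.  134.  137.  138.  134.  144.  143.  146.  140.
  143.  149.  148.  154.  197.  195.  196.  194.  208.  204.  201.  206.
  207.  214.  215.  208.  215.  210.  218.]
(420, 780, 3)
```

View pics/c.png

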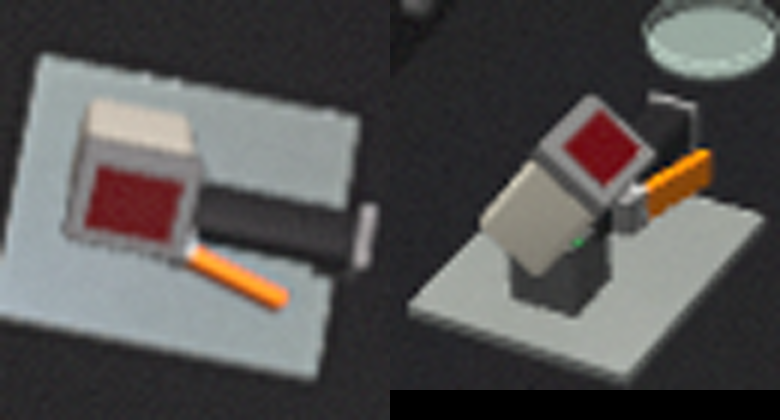

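Left panel: red window centred at about (135,205), with the orange trigger running from (190,250) to (287,298). The plate, grip and window all give the same yaw, about -13.6°. The window normal matches the stated 35° lean.

```bash
python3 - <<'E'
from m import *
f=cv2.imread("pics/top0.png"); P=np.load("/tmp/topP.npy")
hsv=cv2.cvtColor(f,cv2.COLOR_BGR2HSV).astype(int); H,S,V=[hsv[...,i] for i in range(3)]
yaw=np.radians(-13.6); ex=np.array([np.cos(yaw),np.sin(yaw),0]); ey=np.array([-np.sin(yaw),np.cos(yaw),0])
A=np.stack([ex,ey,[0,0,1]]); W=np.array([.6013,-.1713,.122])
b=np.zeros(f.shape[:2],bool); b[140:210,320:385]=1
t=b&(H>5)&(H<20)&(S>150)&(V>100)&(P[...,2]>.05)
g=b&(V<75)&(S<120)&(P[...,2]>.066)&(P[...,2]<.09)
for n,m in(("trig",t),("grip",g)):
    q=(P[m]-W)@A.T*1000; print(n,np.percentile(q,[0,3,10,50,90,97,100],axis=0).round(1).T)
q=(P[t]-W)@A.T*1000; print(np.polyfit(q[:,1],q[:,0],1), q[np.argsort(q[:,1])][:6].round(1))
h=(P[b&(P[...,2]>.09)]-W)@A.T*1000;print("head",h.min(0),h.max(0))
o=r.get_obs();M=R.from_rotvec(o["orientation"]).as_matrix();print(M.round(3))
for n,d in(("top yaw",0),):
    a=np.degrees(np.arctan2(M[1,1],M[0,1]));print("tool y angle",a)
E
```

```text
trig [[-19.4 -18.5 -17.3 -12.1  -6.9  -4.7  -2.9]
 [-91.1 -88.9 -85.3 -66.4 -47.6 -43.8 -41.8]
 [-67.7 -66.6 -62.  -53.5 -48.7 -47.2 -46.2]]
grip [[   7.2    9.3   11.    20.7   31.5   33.4   38. ]
 [-122.1 -118.8 -114.   -79.4  -46.2  -40.9  -37.1]
 [ -55.9  -55.2  -54.3  -50.   -45.8  -44.7  -43.6]]
[0.25045697 4.69565249] [[-16.7 -91.1 -51.5]
 [-19.4 -89.3 -55.9]
 [-16.8 -88.4 -53.7]
 [-14.9 -87.1 -49. ]
 [-18.9 -86.9 -60.4]
 [-17.5 -85.3 -53.4]]
head [-19.13490595 -31.1695859  -31.84835389] [55.47852257 31.21882792 16.73711963]
[[ 0.957  0.291 -0.001]
 [ 0.291 -0.957  0.002]
 [-0.    -0.002 -1.   ]]
tool y angle -73.10529624532073
```

Call:
send_rows(
  deltas=[
    {"dz": 30,"dx": 5,"dy": 5,"rz": 3},
    {"dz": 60,"dx": 20,"dy": 20,"rz": 9},
    {"dz": 80,"dx": 43,"dy": 43,"rz": 15},
    {"dz": 90,"dx": 70,"dy": 70,"rz": 21},
    {"dz": 90,"dx": 98,"dy": 98,"rz": 27},
  ],
  jaw=85,
)

```text
$.deltas[0]: bad value
```

Call:
send_rows(
  deltas=[
    {"dx": 28,"dy": 28,"rz": 6},
    {"dx": 56,"dy": 56,"rz": 12},
    {"dx": 84,"dy": 84,"rz": 18},
    {"dx": 112,"dy": 112,"rz": 24},
    {"dx": 140,"dy": 140,"rz": 30},
  ],
)

```text
$.deltas[0]: bad value
```

Call:
send_rows(
  deltas=[
    {"dx": 28,"dy": 28,"rz": 2.5},
    {"dx": 56,"dy": 56,"dz": -10,"rz": 2.5},
    {"dx": 84,"dy": 84,"dz": -30,"rz": 2.5},
    {"dx": 112,"dy": 112,"dz": -60,"rz": 2.5},
    {"dx": 130,"dy": 130,"dz": -85,"rz": 2.5},
  ],
)

```text
$.deltas[0]: bad value
```

Call:
send_rows(
  deltas=[
    {"dx": 14,"dy": 15,"dz": 0},
    {"dx": 27,"dy": 27,"dz": 0},
    {"dx": 27,"dy": 27,"dz": 0},
    {"dx": 27,"dy": 27,"dz": 0},
  ],
)

```text
$.deltas[0]: bad value
```

```bash
python3 - <<'E'
from m import *
o=r.get_obs();M=R.from_rotvec(o["orientation"]).as_matrix();print(o["tcp_pos"],o["joints"].round(3),M.round(3).tolist(),o["contact_force"],np.degrees(np.arctan2(M[1,1],M[0,1])))
f=grab("wrist");cv2.imwrite("pics/w1.png",f["frame"]);np.save("/tmp/w1P.npy",f["P"])
E
```

```text
[ 0.1959717  -0.64533271  0.2059249 ] [ 1.168  0.478  0.022  1.556 -0.011  1.109 -0.083] [[0.957, 0.291, -0.001], [0.291, -0.957, 0.002], [-0.0, -0.002, -1.0]] [-0.60019203 -0.08041243 -0.31594563] -73.10529624532073
```

View pics/w1.png

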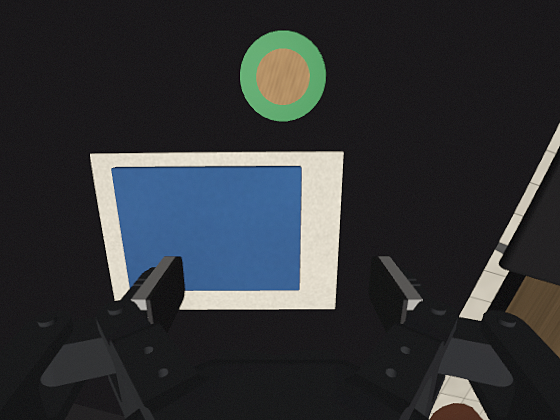

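Nothing moved: the calls were refused, probably because every row needs all six numbers. The wrist picture still shows the tablet at about (215,230).

Call:
send_rows(
  deltas=[
    {"dx": 5,"dy": 5,"dz": 30,"rx": 0,"ry": 0,"rz": 3},
    {"dx": 20,"dy": 20,"dz": 60,"rx": 0,"ry": 0,"rz": 9},
    {"dx": 43,"dy": 43,"dz": 80,"rx": 0,"ry": 0,"rz": 15},
    {"dx": 70,"dy": 70,"dz": 90,"rx": 0,"ry": 0,"rz": 21},
    {"dx": 98,"dy": 98,"dz": 90,"rx": 0,"ry": 0,"rz": 27},
  ],
  jaw=85,
  newtons=30,
)

```text
clock: 0.57
tcp_pos: [0.2949, -0.5486, 0.2999]
orientation: [2.908, 1.176, 0.001]
contact_force: [0.9, -0.8, -1.0]
grip_width: 0.085
gripper_force: 0.0
```

Call:
send_rows(
  deltas=[
    {"dx": 28,"dy": 28,"dz": 0,"rx": 0,"ry": 0,"rz": 6},
    {"dx": 56,"dy": 56,"dz": 0,"rx": 0,"ry": 0,"rz": 12},
    {"dx": 84,"dy": 84,"dz": 0,"rx": 0,"ry": 0,"rz": 18},
    {"dx": 112,"dy": 112,"dz": 0,"rx": 0,"ry": 0,"rz": 24},
    {"dx": 140,"dy": 140,"dz": 0,"rx": 0,"ry": 0,"rz": 30},
  ],
)

```text
clock: 0.98
tcp_pos: [0.435, -0.4062, 0.2967]
orientation: [-2.506, -1.894, 0.0]
contact_force: [0.2, -0.3, -0.1]
grip_width: 0.085
gripper_force: 0.0
```

Call:
send_rows(
  deltas=[
    {"dx": 28,"dy": 28,"dz": 0,"rx": 0,"ry": 0,"rz": 2.5},
    {"dx": 56,"dy": 56,"dz": -10,"rx": 0,"ry": 0,"rz": 2.5},
    {"dx": 84,"dy": 84,"dz": -30,"rx": 0,"ry": 0,"rz": 2.5},
    {"dx": 112,"dy": 112,"dz": -60,"rx": 0,"ry": 0,"rz": 2.5},
    {"dx": 130,"dy": 130,"dz": -85,"rx": 0,"ry": 0,"rz": 2.5},
  ],
)

```text
clock: 1.4
tcp_pos: [0.5639, -0.2784, 0.2151]
orientation: [2.466, 1.943, 0.003]
contact_force: [-0.0, -0.2, -0.5]
grip_width: 0.0848
gripper_force: 0.0
```

Call:
send_rows(
  deltas=[
    {"dx": 14,"dy": 15,"dz": 0,"rx": 0,"ry": 0,"rz": 0},
    {"dx": 27,"dy": 27,"dz": 0,"rx": 0,"ry": 0,"rz": 0},
    {"dx": 27,"dy": 27,"dz": 0,"rx": 0,"ry": 0,"rz": 0},
    {"dx": 27,"dy": 27,"dz": 0,"rx": 0,"ry": 0,"rz": 0},
  ],
)

```text
clock: 1.73
tcp_pos: [0.5891, -0.2522, 0.2144]
orientation: [-2.466, -1.945, 0.0]
contact_force: [-0.9, -0.2, -0.0]
grip_width: 0.0849
gripper_force: 0.0
```

```bash
python3 - <<'E'
from m import *
o=r.get_obs();M=R.from_rotvec(o["orientation"]).as_matrix();print(o["tcp_pos"],o["joints"].round(3),M.round(3).tolist(),o["contact_force"],np.degrees(np.arctan2(M[1,1],M[0,1])))
f=grab("wrist");cv2.imwrite("pics/w2.png",f["frame"]);np.save("/tmp/w2P.npy",f["P"])
E
```

```text
[ 0.58910345 -0.25220921  0.21444259] [ 0.573  0.441 -0.363  1.613  0.169  1.12  -0.067] [[0.233, 0.972, -0.001], [0.972, -0.233, 0.001], [0.0, -0.001, -1.0]] [-0.89470901 -0.20848748 -0.02638884] -13.484744949639461
```

View pics/w2.png

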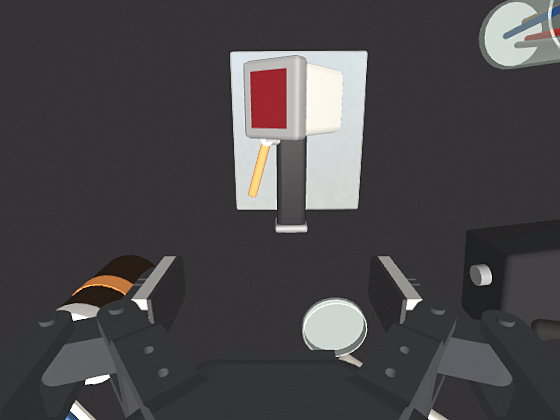

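The wrist view shows the reader head-on: window at (268,98), grip centred at column 290, trigger tip at (253,195). I'll remeasure from here.

```bash
python3 - <<'E'
from m import *
f=cv2.imread("pics/w2.png"); P=np.load("/tmp/w2P.npy")
hsv=cv2.cvtColor(f,cv2.COLOR_BGR2HSV).astype(int); H,S,V=[hsv[...,i] for i in range(3)]
b=np.zeros(f.shape[:2],bool); b[40:235,225:375]=1
q=stat(P,b&(P[...,2]<.02)&(V>120),"plate",(.004,.02));rect(q,"plate")
w=P[b&((H<6)|(H>172))&(S>150)&(P[...,2]>.09)];rect(w,"win");print("W",((w.min(0)+w.max(0))/2).round(4),w.mean(0).round(4))
g=P[b&(V<90)&(P[...,2]>.064)&(P[...,2]<.09)];rect(g,"grip");print("gz",np.median(g[:,2]))
yaw=np.radians(-13.6); ex=np.array([np.cos(yaw),np.sin(yaw),0]); ey=np.array([-np.sin(yaw),np.cos(yaw),0])
A=np.stack([ex,ey,[0,0,1]]); W=np.array([.6013,-.1713,.122])
t=P[b&(H>5)&(H<25)&(S>100)&(V>120)&(P[...,2]>.05)]
for n,m in(("trig",t),("grip",g)): print(n,np.percentile((m-W)@A.T*1000,[1,5,50,95,99],axis=0).round(1).T)
tt=(t-W)@A.T*1000; k=tt[:,1]<-80; print("tip x",np.percentile(tt[k,0],[2,50,98]))
E
```

```text
plate 10427 [ 0.6312 -0.2204  0.0125] [ 0.532 -0.316  0.008] [ 0.716 -0.109  0.016]
plate [ 623.4 -212.6] [178.8 150.8] 76.6
win [ 601.  -171.9] [43.1 27.4] 76.8
W [ 0.6011 -0.1719  0.1235] [ 0.6018 -0.1716  0.1238]
grip [ 603.8 -253. ] [91.5 31.1] 78.4
gz 0.07397728600010078
trig [[-20.8 -18.7 -11.2  -3.3  -1.3]
 [-91.6 -89.2 -65.7 -44.1 -42.1]
 [-52.7 -51.6 -49.7 -48.5 -47.7]]
grip [[   7.5    8.5   21.6   34.9   36.1]
 [-121.7 -119.2  -90.6  -47.   -38.1]
 [ -52.9  -51.2  -48.   -46.6  -46.1]]
tip x [-20.83225835 -16.58459497 -11.55954418]
```

Call:
send_rows(
  deltas=[
    {"dx": 2,"dy": 0,"dz": -25,"rx": 0,"ry": 0,"rz": 0},
    {"dx": 2,"dy": 0,"dz": -55,"rx": 0,"ry": 0,"rz": 0},
    {"dx": 2,"dy": 0,"dz": -80,"rx": 0,"ry": 0,"rz": 0},
    {"dx": 2,"dy": 0,"dz": -95,"rx": 0,"ry": 0,"rz": 0},
    {"dx": 2,"dy": 0,"dz": -105,"rx": 0,"ry": 0,"rz": 0},
  ],
)

```text
clock: 2.2
tcp_pos: [0.5884, -0.255, 0.1079]
orientation: [-2.47, -1.938, 0.004]
contact_force: [1.2, 0.4, -0.6]
grip_width: 0.0851
gripper_force: 0.0
```

Call:
send_rows(
  deltas=[
    {"dx": 0,"dy": 0,"dz": -10,"rx": 0,"ry": 0,"rz": 0},
    {"dx": 0,"dy": 0,"dz": -22,"rx": 0,"ry": 0,"rz": 0},
    {"dx": 0,"dy": 0,"dz": -36,"rx": 0,"ry": 0,"rz": 0},
    {"dx": 0,"dy": 0,"dz": -50,"rx": 0,"ry": 0,"rz": 0},
    {"dx": 0,"dy": 0,"dz": -59,"rx": 0,"ry": 0,"rz": 0},
  ],
)

```text
clock: 2.62
tcp_pos: [0.5901, -0.2532, 0.0492]
orientation: [-2.468, -1.942, 0.001]
contact_force: [0.3, -1.0, 0.4]
grip_width: 0.0852
gripper_force: 0.0
```

Call:
send_rows(
  deltas=[
    {"dx": 2,"dy": 0,"dz": 0,"rx": 0,"ry": 0,"rz": 0},
    {"dx": 5,"dy": -1,"dz": 0,"rx": 0,"ry": 0,"rz": 0},
    {"dx": 5,"dy": -1,"dz": 0,"rx": 0,"ry": 0,"rz": 0},
  ],
)

```text
clock: 2.87
tcp_pos: [0.5971, -0.2544, 0.0515]
orientation: [2.468, 1.942, 0.002]
contact_force: [0.4, -0.2, 1.1]
grip_width: 0.085
gripper_force: 0.0
```

Call:
send_rows(
  deltas=[
    {"dx": 0,"dy": 0,"dz": 0,"rx": 0,"ry": 0,"rz": 0},
    {"dx": 0,"dy": 0,"dz": 0,"rx": 0,"ry": 0,"rz": 0},
    {"dx": 0,"dy": 0,"dz": 0,"rx": 0,"ry": 0,"rz": 0},
    {"dx": 0,"dy": 0,"dz": 0,"rx": 0,"ry": 0,"rz": 0},
    {"dx": 0,"dy": 0,"dz": 0,"rx": 0,"ry": 0,"rz": 0},
  ],
  jaw=30,
  newtons=35,
)

```text
clock: 3.28
tcp_pos: [0.5958, -0.2544, 0.0512]
orientation: [2.469, 1.942, 0.0]
contact_force: [0.1, 0.9, -0.4]
grip_width: 0.0301
gripper_force: 0.0
```

Call:
send_rows(
  deltas=[
    {"dx": 0,"dy": 0,"dz": 0,"rx": 0,"ry": 0,"rz": 0},
    {"dx": 0,"dy": 0,"dz": 0,"rx": 0,"ry": 0,"rz": 0},
    {"dx": 0,"dy": 0,"dz": 0,"rx": 0,"ry": 0,"rz": 0},
    {"dx": 0,"dy": 0,"dz": 0,"rx": 0,"ry": 0,"rz": 0},
    {"dx": 0,"dy": 0,"dz": 0,"rx": 0,"ry": 0,"rz": 0},
  ],
)

```text
clock: 3.7
tcp_pos: [0.5957, -0.2543, 0.0509]
orientation: [-2.469, -1.943, 0.0]
contact_force: [0.4, -0.5, -0.2]
grip_width: 0.0302
gripper_force: 0.0
```

The jaw closed to 30 mm with no force, so it isn't around the grip. I'll look.

```bash
python3 - <<'E'
from m import *
fs=[]
for n in("wrist","side"):
    f=grab(n);np.save(f"/tmp/{n}3P.npy",f["P"]);cv2.imwrite(f"/tmp/{n}3.png",f["frame"]);fs.append(f["frame"])
a=cv2.resize(fs[0][:, :],(440,330));b=cv2.resize(fs[1][110:220,220:340],(360,330),interpolation=cv2.INTER_CUBIC)
cv2.imwrite("pics/s3.png",np.hstack([a,b]));print(r.get_obs()["grip_width"])
E
```

```text
0.03000041722684018
```

View pics/s3.png

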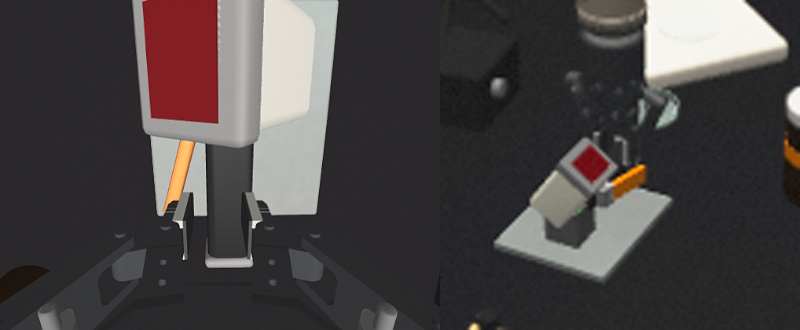

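The wrist view shows both pads near the far end of the grip, beyond the trigger tip and apparently high. I'll measure the pads by depth.

```bash
python3 - <<'E'
from m import *
P=np.load("/tmp/wrist3P.npy");f=cv2.imread("/tmp/wrist3.png")
yaw=np.radians(-13.6); ex=np.array([np.cos(yaw),np.sin(yaw),0]); ey=np.array([-np.sin(yaw),np.cos(yaw),0])
A=np.stack([ex,ey,[0,0,1]]); W=np.array([.6012,-.1716,.122])
Q=(P-W)@A.T*1000; Q[...,2]+=122
s=560/440
for u,v in((183,197),(190,200),(187,225),(185,255),(247,197),(255,200),(258,230),(230,200),(230,240),(230,262),(180,160),(168,205),(187,195),(250,195)):
    print((u,v),Q[int(v*s),int(u*s)].round(1))
print("tcp",(A@(np.array(r.get_obs()["tcp_pos"])-W)*1000).round(1))
g=r.grab_frame("wrist");print(g["xyz"],R.from_rotvec(g["orientation"]).as_matrix().round(3).tolist())
E
```

```text
(183, 197) [ -5.9 -70.9  86.8]
(190, 200) [ -1.3 -70.7  91.3]
(187, 225) [ -0.8 -76.6 108.3]
(185, 255) [ -1.8 -89.5 114.7]
(247, 197) [ 31.3 -70.6  87.3]
(255, 200) [ 35.3 -70.7  91.4]
(258, 230) [ 31.9 -69.4 124.2]
(230, 200) [ 22.  -78.6  74.7]
(230, 240) [  22.4 -107.8   75. ]
(230, 262) [  22.6 -123.8   77. ]
(180, 160) [ -8.6 -52.9  72.1]
(168, 205) [-14.3 -74.8  89.1]
(187, 195) [ -3.5 -71.1  84.1]
(250, 195) [ 33.5 -70.9  84.6]
tcp [ 14.1 -81.7 -71.1]
[ 0.61284666 -0.185423    0.21859545] [[0.972, -0.226, -0.068], [-0.236, -0.933, -0.272], [-0.002, 0.28, -0.96]]
```

```bash
python3 - <<'E'
from m import *
yaw=np.radians(-13.6); ex=np.array([np.cos(yaw),np.sin(yaw),0]); ey=np.array([-np.sin(yaw),np.cos(yaw),0])
A=np.stack([ex,ey,[0,0,1]])
P=np.load("/tmp/w2P.npy");T=np.array([.5891,-.2522,.2144]);Q=(P-T)@A.T*1000
for reg in((slice(250,330),slice(130,190)),(slice(250,330),slice(370,425))):
    q=Q[reg].reshape(-1,3);q=q[q[:,2]>-90];print("w2 pads rel TCP: min",np.percentile(q,[1,50,99],axis=0).round(1).tolist())
W=np.array([.6012,-.1716,0])
for n in("wrist","side"):
    P=np.load(f"/tmp/{n}3P.npy");Q=(P-W)@A.T*1000
    m=np.isfinite(Q).all(-1)&(abs(Q[...,1]+81)<14)&(abs(Q[...,0]-14)<70)&(Q[...,2]>20)&(Q[...,2]<130)
    f=cv2.imread(f"/tmp/{n}3.png")
    vs,us=np.where(m); 
    if n=="side": print("side",len(vs)); [print((u,v),Q[v,u].round(0),f[v,u]) for v,u in list(zip(vs,us))]
E
```

```text
w2 pads rel TCP: min [[-55.2, -10.4, 39.7], [-42.4, 7.7, 63.9], [-31.3, 16.8, 98.1]]
w2 pads rel TCP: min [[32.0, -10.3, 40.6], [43.0, 8.1, 64.0], [55.7, 16.9, 98.0]]
side 194
(np.int64(265), np.int64(148)) [ 59. -73. 130.] [40 37 35]
(np.int64(266), np.int64(148)) [ 57. -76. 129.] [43 41 41]
(np.int64(274), np.int64(148)) [ 34. -94. 126.] [39 40 40]
(np.int64(275), np.int64(148)) [ 30. -94. 127.] [41 37 37]
(np.int64(266), np.int64(149)) [ 53. -69. 130.] [44 42 39]
(np.int64(267), np.int64(149)) [ 50. -72. 130.] [47 46 44]
(np.int64(268), np.int64(149)) [ 50. -78. 126.] [43 42 41]
(np.int64(273), np.int64(149)) [ 36. -89. 124.] [56 52 51]
(np.int64(274), np.int64(149)) [ 34. -94. 122.] [51 48 46]
(np.int64(275), np.int64(149)) [ 28. -90. 126.] [38 38 37]
(np.int64(265), np.int64(150)) [ 60. -74. 121.] [42 39 38]
(np.int64(266), np.int64(150)) [ 55. -73. 123.] [41 38 39]
(np.int64(267), np.int64(150)) [ 48. -68. 128.] [37 37 32]
(np.int64(268), np.int64(150)) [ 50. -78. 122.] [38 37 34]
(np.int64(269), np.int64(150)) [ 44. -75. 125.] [42 41 41]
(np.int64(270), np.int64(150)) [ 39. -7
[... 9947 characters left out ...]
.  62.] [ 13  73 136]
(np.int64(287), np.int64(169)) [-20. -90.  54.] [ 16  72 135]
(np.int64(284), np.int64(170)) [-16. -76.  58.] [ 14  73 138]
(np.int64(285), np.int64(170)) [-17. -80.  55.] [ 10  70 133]
(np.int64(286), np.int64(170)) [-20. -83.  55.] [ 11  71 134]
(np.int64(287), np.int64(170)) [-21. -88.  52.] [ 11  72 133]
(np.int64(284), np.int64(171)) [-18. -72.  56.] [ 10  70 134]
(np.int64(285), np.int64(171)) [-23. -70.  59.] [ 10  70 133]
(np.int64(286), np.int64(171)) [-19. -85.  49.] [29 55 91]
(np.int64(284), np.int64(172)) [-16. -74.  50.] [ 10  72 135]
(np.int64(282), np.int64(173)) [-11. -69.  47.] [ 10  70 133]
(np.int64(283), np.int64(173)) [-14. -70.  48.] [ 85 114 145]
```

Both cameras put the fingertips at z≈84 mm while the reported TCP is 51 mm. The real tool therefore ends about 38 mm short of the reported TCP along z, with x and y right. I'll open and go down by that much.

Call:
send_rows(
  deltas=[
    {"dx": -2,"dy": 0,"dz": 6,"rx": 0,"ry": 0,"rz": 0},
    {"dx": -5,"dy": 1,"dz": 6,"rx": 0,"ry": 0,"rz": 0},
    {"dx": -5,"dy": 1,"dz": 6,"rx": 0,"ry": 0,"rz": 0},
    {"dx": -5,"dy": 1,"dz": 6,"rx": 0,"ry": 0,"rz": 0},
    {"dx": -5,"dy": 1,"dz": 2,"rx": 0,"ry": 0,"rz": 0},
  ],
  jaw=85,
)

```text
clock: 4.27
tcp_pos: [0.5913, -0.2535, 0.0536]
orientation: [2.468, 1.942, 0.001]
contact_force: [-0.0, -0.2, 0.0]
grip_width: 0.0848
gripper_force: 0.0
```

Call:
send_rows(
  deltas=[
    {"dx": 0,"dy": 0,"dz": -8,"rx": 0,"ry": 0,"rz": 0},
    {"dx": 0,"dy": 0,"dz": -18,"rx": 0,"ry": 0,"rz": 0},
    {"dx": 0,"dy": 0,"dz": -28,"rx": 0,"ry": 0,"rz": 0},
    {"dx": 0,"dy": 0,"dz": -36,"rx": 0,"ry": 0,"rz": 0},
    {"dx": 0,"dy": 0,"dz": -40,"rx": 0,"ry": 0,"rz": 0},
  ],
)

```text
clock: 4.68
tcp_pos: [0.5895, -0.2528, 0.0107]
orientation: [-2.467, -1.941, 0.002]
contact_force: [0.0, 0.5, -0.8]
grip_width: 0.0852
gripper_force: 0.0
```

Call:
send_rows(
  deltas=[
    {"dx": 2,"dy": 0,"dz": 0,"rx": 0,"ry": 0,"rz": 0},
    {"dx": 5,"dy": -1,"dz": 0,"rx": 0,"ry": 0,"rz": 0},
    {"dx": 5,"dy": -1,"dz": 0,"rx": 0,"ry": 0,"rz": 0},
  ],
)

```text
clock: 4.93
tcp_pos: [0.597, -0.2545, 0.0134]
orientation: [2.468, 1.942, 0.002]
contact_force: [-0.2, -1.0, 0.5]
grip_width: 0.0851
gripper_force: 0.0
```

Call:
send_rows(
  deltas=[
    {"dx": 0,"dy": 0,"dz": 0,"rx": 0,"ry": 0,"rz": 0},
    {"dx": 0,"dy": 0,"dz": 0,"rx": 0,"ry": 0,"rz": 0},
    {"dx": 0,"dy": 0,"dz": 0,"rx": 0,"ry": 0,"rz": 0},
    {"dx": 0,"dy": 0,"dz": 0,"rx": 0,"ry": 0,"rz": 0},
    {"dx": 0,"dy": 0,"dz": 0,"rx": 0,"ry": 0,"rz": 0},
  ],
  jaw=36,
  newtons=30,
)

```text
clock: 5.35
tcp_pos: [0.5973, -0.2551, 0.0138]
orientation: [2.465, 1.942, 0.002]
contact_force: [3.1, -2.4, 0.9]
grip_width: 0.0422
gripper_force: 38.6
```

Call:
send_rows(
  deltas=[
    {"dx": 0,"dy": 0,"dz": 0,"rx": 0,"ry": 0,"rz": 0},
    {"dx": 0,"dy": 0,"dz": 0,"rx": 0,"ry": 0,"rz": 0},
    {"dx": 0,"dy": 0,"dz": 0,"rx": 0,"ry": 0,"rz": 0},
  ],
)

```text
clock: 5.6
tcp_pos: [0.5973, -0.2551, 0.0138]
orientation: [2.466, 1.942, 0.002]
contact_force: [4.5, -4.3, 3.1]
grip_width: 0.0421
gripper_force: 39.4
```

```bash
python3 - <<'E'
from m import *
o=r.get_obs();print(o["grip_width"],o["gripper_force"],o["contact_force"])
f=grab("wrist");cv2.imwrite("pics/w4.png",f["frame"])
E
```

```text
0.042081533706952036 39.3898344039917 [ 4.51592576 -4.25418782  3.12614043]
```

View pics/w4.png

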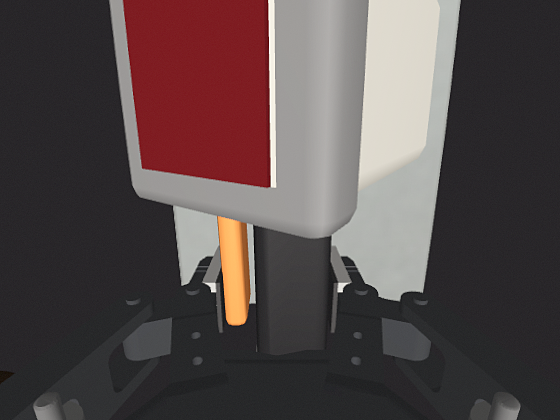

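Width is 42 mm at 39 N. The trigger at (233,270) lies parallel to the grip, so it is fully home. Releasing and rising.

Call:
send_rows(
  deltas=[
    {"dx": 0,"dy": 0,"dz": 0,"rx": 0,"ry": 0,"rz": 0},
    {"dx": 0,"dy": 0,"dz": 0,"rx": 0,"ry": 0,"rz": 0},
    {"dx": -2,"dy": 0,"dz": 0,"rx": 0,"ry": 0,"rz": 0},
    {"dx": -5,"dy": 1,"dz": 0,"rx": 0,"ry": 0,"rz": 0},
    {"dx": -5,"dy": 1,"dz": 0,"rx": 0,"ry": 0,"rz": 0},
  ],
  jaw=85,
)

```text
clock: 6.07
tcp_pos: [0.59, -0.2532, 0.0128]
orientation: [-2.469, -1.942, 0.001]
contact_force: [0.2, 0.3, 0.0]
grip_width: 0.0848
gripper_force: 0.0
```

Call:
send_rows(
  deltas=[
    {"dx": 0,"dy": 0,"dz": 15,"rx": 0,"ry": 0,"rz": 0},
    {"dx": 0,"dy": 0,"dz": 45,"rx": 0,"ry": 0,"rz": 0},
    {"dx": 0,"dy": 0,"dz": 80,"rx": 0,"ry": 0,"rz": 0},
    {"dx": 0,"dy": 0,"dz": 115,"rx": 0,"ry": 0,"rz": 0},
    {"dx": 0,"dy": 0,"dz": 145,"rx": 0,"ry": 0,"rz": 0},
  ],
)

```text
clock: 6.48
tcp_pos: [0.5911, -0.2533, 0.1604]
orientation: [2.468, 1.942, 0.001]
contact_force: [0.5, 0.2, -0.3]
grip_width: 0.0848
gripper_force: 0.0
```

```bash
python3 - <<'E'
from m import *
f=grab("wrist");P=f["P"];fr=f["frame"];cv2.imwrite("/tmp/w5.png",fr)
hsv=cv2.cvtColor(fr,cv2.COLOR_BGR2HSV).astype(int); H,S,V=[hsv[...,i] for i in range(3)]
yaw=np.radians(-13.6); ex=np.array([np.cos(yaw),np.sin(yaw),0]); ey=np.array([-np.sin(yaw),np.cos(yaw),0])
A=np.stack([ex,ey,[0,0,1]]); W=np.array([.6013,-.1713,.122])
Q=(P-W)@A.T*1000
t=Q[(H>5)&(H<25)&(S>100)&(V>120)&(P[...,2]>.065)&(P[...,2]<.08)&(abs(Q[...,0])<60)&(Q[...,1]>-100)&(Q[...,1]<-35)]
print(len(t),np.polyfit(t[:,1],t[:,0],1),np.percentile(t,[1,50,99],axis=0).round(1).T); print(r.get_obs()["tcp_pos"])
E
```

```text
644 [0.27108371 6.91452945] [[-20.6 -10.9  -1.4]
 [-91.6 -65.9 -42.1]
 [-52.6 -49.8 -48. ]]
[ 0.59458288 -0.2543675   0.16691403]
```

The trigger has sprung back to its rest pose. On to the vial.

Call:
send_rows(
  deltas=[
    {"dx": 3,"dy": 15,"dz": 10,"rx": 0,"ry": 0,"rz": 0},
    {"dx": 7,"dy": 45,"dz": 20,"rx": 0,"ry": 0,"rz": 1},
    {"dx": 12,"dy": 83,"dz": 20,"rx": 0,"ry": 0,"rz": 2},
    {"dx": 18,"dy": 122,"dz": 20,"rx": 0,"ry": 0,"rz": 3},
    {"dx": 24,"dy": 160,"dz": 20,"rx": 0,"ry": 0,"rz": 4},
  ],
)

```text
clock: 6.95
tcp_pos: [0.614, -0.0904, 0.1774]
orientation: [-2.398, -2.028, 0.001]
contact_force: [0.4, 0.6, 0.3]
grip_width: 0.0851
gripper_force: 0.0
```

Call:
send_rows(
  deltas=[
    {"dx": 5,"dy": 38,"dz": 0,"rx": 0,"ry": 0,"rz": 1},
    {"dx": 10,"dy": 77,"dz": 0,"rx": 0,"ry": 0,"rz": 2},
    {"dx": 15,"dy": 115,"dz": 0,"rx": 0,"ry": 0,"rz": 3},
    {"dx": 20,"dy": 145,"dz": 0,"rx": 0,"ry": 0,"rz": 4},
    {"dx": 23,"dy": 165,"dz": 0,"rx": 0,"ry": 0,"rz": 4},
  ],
)

```text
clock: 7.37
tcp_pos: [0.6365, 0.0779, 0.1772]
orientation: [-2.319, -2.115, -0.001]
contact_force: [-0.1, -0.4, 0.5]
grip_width: 0.0849
gripper_force: 0.0
```

Call:
send_rows(
  deltas=[
    {"dx": 4,"dy": 30,"dz": 0,"rx": 0,"ry": 0,"rz": 0},
    {"dx": 7,"dy": 55,"dz": 0,"rx": 0,"ry": 0,"rz": 0},
    {"dx": 9,"dy": 72,"dz": 0,"rx": 0,"ry": 0,"rz": 0},
    {"dx": 9,"dy": 72,"dz": 0,"rx": 0,"ry": 0,"rz": 0},
    {"dx": 9,"dy": 72,"dz": 0,"rx": 0,"ry": 0,"rz": 0},
  ],
)

```text
clock: 7.78
tcp_pos: [0.6455, 0.1459, 0.1769]
orientation: [-2.323, -2.113, 0.002]
contact_force: [-0.5, -0.6, -0.1]
grip_width: 0.0851
gripper_force: 0.0
```

```bash
python3 - <<'E'
from m import *
o=r.get_obs();M=R.from_rotvec(o["orientation"]).as_matrix();print(o["tcp_pos"],o["joints"].round(3),np.degrees(np.arctan2(M[1,1],M[0,1])))
f=grab("wrist");P=f["P"];fr=f["frame"];cv2.imwrite("pics/w6.png",fr);np.save("/tmp/w6P.npy",P);T=np.array(o["tcp_pos"])
hsv=cv2.cvtColor(fr,cv2.COLOR_BGR2HSV).astype(int); H,S,V=[hsv[...,i] for i in range(3)]
y=(H>20)&(H<35)&(S>150)&(V>120)&(P[...,2]>.07)&(P[...,2]<.12)
q=P[y]; top=q[q[:,2]>np.percentile(q[:,2],60)-.002]; print(len(q),q.max(0),np.median(q[:,2]));rect(top,"yellow top")
(cc,rr)=cv2.minEnclosingCircle((top[top[:,2]>.089][:,:2]*1000).astype(np.float32));print(cc,rr)
k=(P[...,2]>.085)&(P[...,2]<.1)&(V<80); k[260:]=0
n,lab,st,c=cv2.connectedComponentsWithStats(k.astype(np.uint8))
for i in range(1,n):
    if st[i,4]>60: print(c[i],st[i,4],np.median(P[lab==i],axis=0).round(4))
E
```

```text
[0.64545066 0.14591868 0.17694208] [ 0.014  0.526 -0.469  1.591  0.258  1.088 -0.616] -5.423850758202129
100 [0.65818085 0.15410958 0.09340912] 0.0898284999309413
yellow top [646.3 144.6] [21.7 17.3] 52.5
(648.0684814453125, 143.26519775390625) 10.995221138000488
[279.21501706 132.14334471] 293 [0.6522 0.2    0.0926]
```

View pics/w6.png

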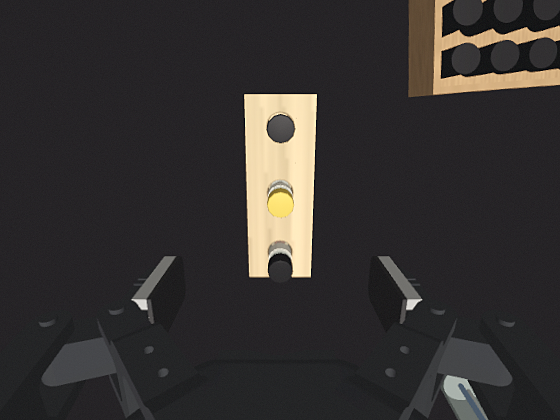

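Rack seen from above: yellow cap at (280,205) between two black caps. The colour threshold was too strict, so I'll refine the cap centre.

```bash
python3 - <<'E'
from m import *
fr=cv2.imread("pics/w6.png");P=np.load("/tmp/w6P.npy");hsv=cv2.cvtColor(fr,cv2.COLOR_BGR2HSV).astype(int); H,S,V=[hsv[...,i] for i in range(3)]
b=np.zeros(H.shape,bool);b[175:230,260:300]=1
q=P[b&(H>18)&(H<38)&(S>70)&(P[...,2]>.087)&(P[...,2]<.097)];print(len(q),np.median(q,axis=0));rect(q,"y")
print(cv2.minEnclosingCircle((q[:,:2]*1000).astype(np.float32)))
b[:]=0;b[95:278,240:320]=1
q=P[b&(P[...,2]>.047)&(P[...,2]<.053)];rect(q,"rack")
E
```

```text
565 [0.64817864 0.14364896 0.09224388]
y [648.  143.2] [21.9 21.8] 85.0
((648.0859985351562, 142.6318817138672), 11.532464027404785)
rack [648.  141.8] [179.4  64.3] 84.5
```

```bash
python3 - <<'E'
from m import *
P=np.load("/tmp/w6P.npy");a=np.radians(-5.5);A=np.array([[np.cos(a),np.sin(a),0],[-np.sin(a),np.cos(a),0],[0,0,1]])
C=np.array([.6481,.1430,0]);Q=(P-C)@A.T*1000
for n,s in(("L",slice(130,190)),("R",slice(365,425))):
    q=Q[250:310,s].reshape(-1,3);q=q[(q[:,2]>205)];print(n,np.percentile(q,[1,10,50,90,99],axis=0).round(1).T.tolist())
T=[]
for i in range(6): r.grab_frame("top"); T.append(r.get_obs()["tcp_pos"])
print(np.mean(T,0),np.std(T,0))
E
```

```text
L [[-58.1, -55.0, -45.6, -44.9, -44.6], [-7.2, -0.1, 10.4, 13.6, 14.6], [216.2, 221.9, 236.3, 252.1, 259.0]]
R [[39.4, 39.6, 40.3, 49.7, 52.8], [-7.1, -0.0, 10.4, 13.6, 14.5], [215.9, 221.3, 236.0, 251.9, 258.6]]
[0.64662054 0.14225421 0.17757652] [0.00020901 0.0002598  0.00026323]
```

Call:
send_rows(
  deltas=[
    {"dx": 1.5,"dy": 0.5,"dz": -20,"rx": 0,"ry": 0,"rz": 0},
    {"dx": 1.5,"dy": 0.5,"dz": -50,"rx": 0,"ry": 0,"rz": 0},
    {"dx": 1.5,"dy": 0.5,"dz": -75,"rx": 0,"ry": 0,"rz": 0},
    {"dx": 1.5,"dy": 0.5,"dz": -90,"rx": 0,"ry": 0,"rz": 0},
    {"dx": 1.5,"dy": 0.5,"dz": -95,"rx": 0,"ry": 0,"rz": 0},
  ],
)

```text
clock: 8.55
tcp_pos: [0.6463, 0.1428, 0.0798]
orientation: [-2.327, -2.108, 0.007]
contact_force: [-0.7, 0.2, 0.1]
grip_width: 0.0852
gripper_force: 0.0
```

Call:
send_rows(
  deltas=[
    {"dx": 0,"dy": 0,"dz": -15,"rx": 0,"ry": 0,"rz": 0},
    {"dx": 0,"dy": 0,"dz": -35,"rx": 0,"ry": 0,"rz": 0},
    {"dx": 0,"dy": 0,"dz": -50,"rx": 0,"ry": 0,"rz": 0},
    {"dx": 0,"dy": 0,"dz": -56,"rx": 0,"ry": 0,"rz": 0},
    {"dx": 0,"dy": 0,"dz": -56,"rx": 0,"ry": 0,"rz": 0},
  ],
)

```text
clock: 8.97
tcp_pos: [0.6473, 0.1438, 0.0254]
orientation: [-2.327, -2.109, 0.003]
contact_force: [-0.1, 0.3, 0.6]
grip_width: 0.085
gripper_force: 0.0
```

Call:
send_rows(
  deltas=[
    {"dx": 0,"dy": 0,"dz": 0,"rx": 0,"ry": 0,"rz": 0},
    {"dx": 0,"dy": 0,"dz": 0,"rx": 0,"ry": 0,"rz": 0},
    {"dx": 0,"dy": 0,"dz": 0,"rx": 0,"ry": 0,"rz": 0},
  ],
  jaw=45,
)

```text
clock: 9.22
tcp_pos: [0.6492, 0.1446, 0.0282]
orientation: [2.327, 2.109, 0.003]
contact_force: [0.6, -0.2, -0.8]
grip_width: 0.0506
gripper_force: 0.0
```

```bash
python3 - <<'E'
from m import *
f=grab("wrist");P=f["P"];cv2.imwrite("/tmp/w7.png",f["frame"]);fr=f["frame"];o=r.get_obs();print(o["tcp_pos"],o["grip_width"],o["contact_force"])
hsv=cv2.cvtColor(fr,cv2.COLOR_BGR2HSV).astype(int); H,S,V=[hsv[...,i] for i in range(3)]
q=P[(H>18)&(H<38)&(S>70)&(P[...,2]>.087)&(P[...,2]<.097)&(abs(P[...,0]-.648)<.02)&(abs(P[...,1]-.143)<.02)]
print(len(q),cv2.minEnclosingCircle((q[:,:2]*1000).astype(np.float32)))
a=np.radians(-5.5);A=np.array([[np.cos(a),np.sin(a),0],[-np.sin(a),np.cos(a),0],[0,0,1]]);Q=(P-[.6481,.1430,0])@A.T*1000
m=(Q[...,2]>56)&(Q[...,2]<88)&(abs(Q[...,1]-6)<12)&(abs(Q[...,0])>17)&(abs(Q[...,0])<45)
q=Q[m];
for s in(-1,1):
    k=q[q[:,0]*s>0];print(s,len(k),np.percentile(k,[1,5,50,95,99],axis=0).round(1).T.tolist() if len(k) else 0)
E
```

```text
[0.64901055 0.14445291 0.02805504] 0.04529989010668566 [-0.66559077  0.19592894 -0.05138748]
2630 ((648.3292236328125, 142.44105529785156), 11.78161334991455)
-1 1329 [[-38.0, -37.1, -26.0, -24.5, -24.4], [-5.3, -3.4, 8.7, 12.8, 13.0], [57.6, 61.2, 75.9, 86.8, 87.7]]
1 1314 [[26.3, 26.5, 28.1, 38.8, 39.8], [-5.4, -3.5, 8.5, 12.6, 12.9], [57.5, 61.0, 75.9, 86.6, 87.7]]
```

Call:
send_rows(
  deltas=[
    {"dx": -0.5,"dy": -1,"dz": 0,"rx": 0,"ry": 0,"rz": 0},
    {"dx": -0.8,"dy": -1.7,"dz": 0,"rx": 0,"ry": 0,"rz": 0},
    {"dx": -0.8,"dy": -1.7,"dz": 0,"rx": 0,"ry": 0,"rz": 0},
    {"dx": -0.8,"dy": -1.7,"dz": 0,"rx": 0,"ry": 0,"rz": 0},
  ],
)

```text
clock: 9.6
tcp_pos: [0.6475, 0.1423, 0.027]
orientation: [2.328, 2.11, 0.0]
contact_force: [-0.4, 0.7, 0.1]
grip_width: 0.0449
gripper_force: 0.0
```

Call:
send_rows(
  deltas=[
    {"dx": 0,"dy": 0,"dz": 0,"rx": 0,"ry": 0,"rz": 0},
    {"dx": 0,"dy": 0,"dz": 0,"rx": 0,"ry": 0,"rz": 0},
    {"dx": 0,"dy": 0,"dz": 0,"rx": 0,"ry": 0,"rz": 0},
    {"dx": 0,"dy": 0,"dz": 0,"rx": 0,"ry": 0,"rz": 0},
    {"dx": 0,"dy": 0,"dz": 0,"rx": 0,"ry": 0,"rz": 0},
  ],
  jaw=10,
  newtons=40,
)

```text
clock: 10.02
tcp_pos: [0.6476, 0.1425, 0.027]
orientation: [2.327, 2.11, 0.0]
contact_force: [-0.8, 0.1, 0.8]
grip_width: 0.0213
gripper_force: 39.1
```

The vial is gripped (21 mm, 39 N). Lifting straight up.

Call:
send_rows(
  deltas=[
    {"dx": 0,"dy": 0,"dz": 10,"rx": 0,"ry": 0,"rz": 0},
    {"dx": 0,"dy": 0,"dz": 30,"rx": 0,"ry": 0,"rz": 0},
    {"dx": 0,"dy": 0,"dz": 60,"rx": 0,"ry": 0,"rz": 0},
    {"dx": 0,"dy": 0,"dz": 95,"rx": 0,"ry": 0,"rz": 0},
    {"dx": 0,"dy": 0,"dz": 125,"rx": 0,"ry": 0,"rz": 0},
  ],
)

```text
clock: 10.43
tcp_pos: [0.6473, 0.1427, 0.1544]
orientation: [-2.327, -2.11, -0.001]
contact_force: [1.1, 0.7, 0.1]
grip_width: 0.0216
gripper_force: 39.4
```

Call:
send_rows(
  deltas=[
    {"dx": -3,"dy": -8,"dz": 20,"rx": 0,"ry": 0,"rz": 0},
    {"dx": -12,"dy": -35,"dz": 30,"rx": -0.94,"ry": -3.89,"rz": 0},
    {"dx": -24,"dy": -70,"dz": 40,"rx": -1.88,"ry": -7.78,"rz": 0},
    {"dx": -36,"dy": -105,"dz": 50,"rx": -2.82,"ry": -11.67,"rz": 0},
    {"dx": -48,"dy": -140,"dz": 56,"rx": -3.76,"ry": -15.56,"rz": 0},
  ],
)

```text
clock: 10.85
tcp_pos: [0.5993, 0.0015, 0.21]
orientation: [2.146, 1.947, 0.234]
contact_force: [0.8, -0.7, 0.3]
grip_width: 0.0217
gripper_force: 39.5
```

Call:
send_rows(
  deltas=[
    {"dx": -12,"dy": -35,"dz": 0,"rx": -0.94,"ry": -3.89,"rz": 0},
    {"dx": -24,"dy": -70,"dz": 0,"rx": -1.88,"ry": -7.78,"rz": 0},
    {"dx": -36,"dy": -105,"dz": 0,"rx": -2.82,"ry": -11.67,"rz": 0},
    {"dx": -48,"dy": -135,"dz": 0,"rx": -3.76,"ry": -15.56,"rz": 0},
    {"dx": -57,"dy": -155,"dz": 0,"rx": -4.44,"ry": -18.45,"rz": 0},
  ],
)

```text
clock: 11.27
tcp_pos: [0.5397, -0.1555, 0.2082]
orientation: [1.925, 1.74, 0.459]
contact_force: [0.3, -1.0, -0.5]
grip_width: 0.0216
gripper_force: 39.5
```

Call:
send_rows(
  deltas=[
    {"dx": 0,"dy": -3,"dz": 0,"rx": 0,"ry": 0,"rz": 0},
    {"dx": 0,"dy": -4,"dz": 0,"rx": 0,"ry": 0,"rz": 0},
    {"dx": 0,"dy": -4,"dz": 0,"rx": 0,"ry": 0,"rz": 0},
    {"dx": 0,"dy": -4,"dz": 0,"rx": 0,"ry": 0,"rz": 0},
  ],
)

```text
clock: 11.6
tcp_pos: [0.544, -0.1553, 0.209]
orientation: [1.923, 1.746, 0.463]
contact_force: [0.4, 0.4, 0.8]
grip_width: 0.0216
gripper_force: 39.4
```

```bash
cat > v.py <<'E'
from m import *
T=[];Z=[]
for n in("side","top","side","top"):
    f=grab(n);np.save(f"/tmp/{n}8P.npy",f["P"]);cv2.imwrite(f"/tmp/{n}8.png",f["frame"]);o=r.get_obs();T.append(o["tcp_pos"]);Z.append(R.from_rotvec(o["orientation"]).as_matrix()[:,2])
T=np.mean(T,0);Z=np.mean(Z,0);Z/=np.linalg.norm(Z);n=np.array([-.5575,.1349,.8192]);W=np.array([.6011,-.1716,.122])
base=T+.015*Z;d=base-W
print("tcp",T.round(4),"z",Z.round(4),"ang err",np.degrees(np.arccos(-Z@n)).round(2),"turn needed deg",np.degrees(np.cross(-Z,n)).round(2))
print("dist",d@n,"lateral",(d-(d@n)*n).round(4),"move base mm",((W+.06*n-base)*1000).round(1),o["joints"].round(2),o["grip_width"],o["gripper_force"],o["clock"])
a=cv2.resize(cv2.imread("/tmp/side8.png")[75:215,220:380],(400,350),interpolation=cv2.INTER_CUBIC)
b=cv2.resize(cv2.imread("/tmp/top8.png")[120:260,290:450],(400,350),interpolation=cv2.INTER_CUBIC)
cv2.imwrite("pics/v.png",np.hstack([a,b]))
for nm in("side","top"):
    P=np.load(f"/tmp/{nm}8P.npy");fr=cv2.imread(f"/tmp/{nm}8.png");hsv=cv2.cvtColor(fr,cv2.COLOR_BGR2HSV).astype(int);H,S,V=[hsv[...,i] for i in range(3)]
    e=(P-base);h=-(e@Z);l=np.linalg.norm(e+h[...,None]*Z,axis=-1)
    m=(h>-.03)&(h<.1)&(l<.03)&(S>60)&(H>18)&(H<38);q=P[m];print(nm,"yellow",len(q),h[m].min() if len(q) else 0,h[m].max() if len(q) else 0, (q.mean(0)-base+Z*h[m].mean()).round(4) if len(q) else 0)
    m=(h>-.04)&(h<.1)&(l<.018);print(nm,"near axis",m.sum(),np.sort(h[m])[:8].round(3))
E
python3 v.py
```

```text
tcp [ 0.5436 -0.1553  0.2084] z [ 0.5582 -0.1331 -0.8189] ang err nan turn needed deg [-0.08  0.04 -0.06]
dist 0.09005346360116348 lateral [0.0011 0.0022 0.0004] move base mm [ 15.6  -6.2 -25. ] [ 0.45  0.06 -0.33  2.29  0.41  0.2  -0.34] 0.021476544844447578 39.4395043887198 11.8
side yellow 59 0.05676849588770779 0.08456587429376622 [-0.0003  0.0033 -0.0007]
side near axis 187 [0.001 0.001 0.002 0.003 0.003 0.004 0.004 0.005]
top yellow 0 0 0 0
top near axis 3 [0.015 0.02  0.047]v.py:7: RuntimeWarning: invalid value encountered in arccos
  print("tcp",T.round(4),"z",Z.round(4),"ang err",np.degrees(np.arccos(-Z@n)).round(2),"turn needed deg",np.degrees(np.cross(-Z,n)).round(2))
```

View pics/v.png

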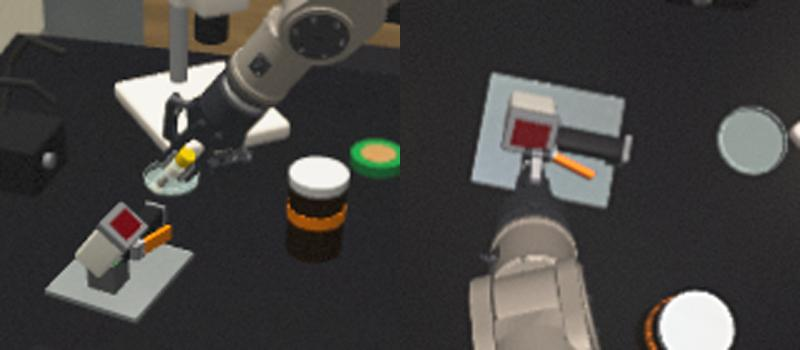

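The vial is held tilted above the window, and the camera confirms the base position. Joint 6 is at 0.20, close to its 0.17 limit, so I'll move in carefully.

Call:
send_rows(
  deltas=[
    {"dx": 4,"dy": -2,"dz": -6,"rx": 0,"ry": 0,"rz": 0},
    {"dx": 8,"dy": -3,"dz": -12,"rx": 0,"ry": 0,"rz": 0},
    {"dx": 8,"dy": -3,"dz": -12,"rx": 0,"ry": 0,"rz": 0},
  ],
)

```text
clock: 12.05
tcp_pos: [0.5508, -0.1589, 0.195]
orientation: [1.926, 1.748, 0.461]
contact_force: [-0.2, -1.1, -1.0]
grip_width: 0.0219
gripper_force: 39.4
```

```bash
python3 v.py
```

```text
tcp [ 0.5505 -0.159   0.1958] z [ 0.557  -0.1337 -0.8197] ang err nan turn needed deg [-0.06 -0.04 -0.03]
dist 0.07530166853769767 lateral [-0.0002  0.0004 -0.0002] move base mm [  8.7  -2.5 -12.3] [ 0.44  0.09 -0.31  2.29  0.52  0.18 -0.44] 0.021701134639803055 39.43272932432592 12.25
side yellow 58 0.06256029265557579 0.0857192074368333 [-0.0003  0.0032 -0.0007]
side near axis 180 [-0.004 -0.001  0.004  0.004  0.005  0.005  0.006  0.008]
top yellow 0 0 0 0
top near axis 0 []v.py:7: RuntimeWarning: invalid value encountered in arccos
  print("tcp",T.round(4),"z",Z.round(4),"ang err",np.degrees(np.arccos(-Z@n)).round(2),"turn needed deg",np.degrees(np.cross(-Z,n)).round(2))
```

Call:
send_rows(
  deltas=[
    {"dx": 2,"dy": -1,"dz": -3,"rx": 0,"ry": 0,"rz": 0},
    {"dx": 4,"dy": -1,"dz": -6,"rx": 0,"ry": 0,"rz": 0},
    {"dx": 7,"dy": -2,"dz": -9,"rx": 0,"ry": 0,"rz": 0},
    {"dx": 9,"dy": -2,"dz": -12,"rx": 0,"ry": 0,"rz": 0},
    {"dx": 9,"dy": -2,"dz": -12,"rx": 0,"ry": 0,"rz": 0},
  ],
)

```text
clock: 12.67
tcp_pos: [0.5595, -0.1615, 0.1838]
orientation: [1.926, 1.745, 0.461]
contact_force: [-0.3, -0.2, -1.2]
grip_width: 0.0216
gripper_force: 39.4
```

```bash
python3 v.py 2>/dev/null; python3 -c "
from m import *
print(r.get_obs()['joints'])"
```

```text
tcp [ 0.5593 -0.1616  0.1841] z [ 0.5575 -0.1346 -0.8192] ang err nan turn needed deg [-0.02 -0.   -0.01]
dist 0.06053237794090095 lateral [ 0.0004 -0.0002  0.0003] move base mm [-0.1  0.1 -0.7] [ 0.56  0.14 -0.44  2.28  0.76  0.17 -0.67] 0.021612285238569104 39.43316103424877 12.8667
side yellow 53 0.06298995589924848 0.09564904335195816 [ 0.0005  0.0049 -0.0005]
side near axis 172 [-0.004  0.002  0.003  0.004  0.005  0.006  0.007  0.007]
top yellow 0 0 0 0
top near axis 0 []
[ 0.556178    0.14251946 -0.44193726  2.27616579  0.75758595  0.17200127
 -0.6738106 ]
```

View pics/v.png

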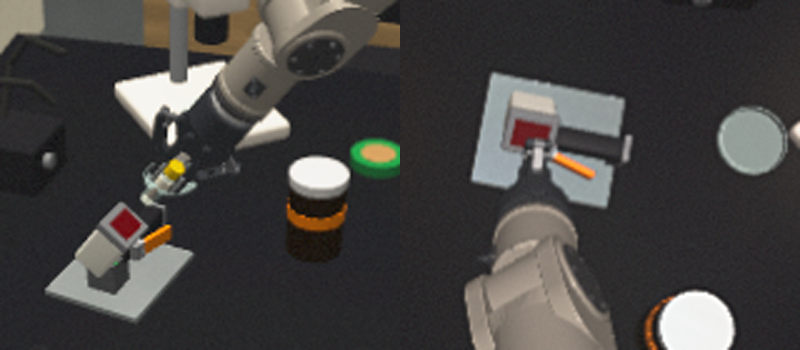

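The side view shows the vial lined up over the window, and the trigger is at rest. By measurement the base is 60.5 mm from the window, within 0.6 mm of centre and square to it. Handing in.

```bash
python3 -c "
from bench import r
o=r.get_obs();print(abs(o['qvel']).max(),o['joints'][5]);print(r.hand_in())"
```

```text
0.008440331295608132 0.17200127484087832
the job is handed in; nothing more can be done
None
```

The trigger was squeezed fully home and sprang back, and I handed in still holding the yellow-capped vial with its base square to the reader's window, about 60 mm away and centred to within 1 mm.

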